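# Gauge a dough-sheeter roller in the bench calliper

### The arm

A 6-joint arm with a two-finger parallel gripper is mounted at the origin on the work surface. World frame = base frame: x ahead of the robot, y to its left, z up, the work surface at z = 0. Lengths are in m, angles in degrees, forces in N, time in s.
With the tool pointing down it reaches from about 0.425 to 1.125 m from the base axis. Payload 14.9 kg.
Tool frame: the origin (TCP) lies midway between the tips of the shut fingers; the grasp point (between the pads) lies 19 mm behind it; z points along the fingers, y is the line along which they close (so a half turn about z gives the same grasp; the last joint's range is limited). The gripper opens to 91 mm and grips with 3 to 60 N. Pads are 32 mm wide; open, the fingers measure 118 mm over their backs; the gripper's body (76 mm by 178 mm) begins 60 mm behind the grasp point.
Start: joints at [-74.788, 21.709, 99.362, -0, 58.929, -1.908], TCP at [0.206, -0.669, 0.181] pointing down, gripper open.
Joint ranges: [-158.91, 158.91], [-42.39, 125.64], [0.06, 152.35], [-60.88, 240.88], [17.5, 164.5], [-176.32, 176.32]. Speed limits (degrees/s): [108.29, 108.29, 136.94, 180, 180, 180].

### API

Orientations are given as [roll, pitch, yaw] about the fixed x, y, z axes, in that order (R = Rz(yaw) Ry(pitch) Rx(roll)).
In Python, from rig import robot gives the robot as it stands.
- The arm moves only by the shell command python3 -m handwheel 'ROWS' [OPENING] [FORCE]. ROWS is JSON, a list that holds one entry, the list of rows, each a list of 4 numbers: the shift along the tool's x, y, z in units of 30 mm (1.0 is 30 mm), then the turn about the tool's z in units of 8 degrees (1.0 is 8 degrees). In form: [[[x, y, z, roll], ...]]. A call has 1 to 10 rows; each row is the pose to reach, as a shift and turn from the pose commanded when the call began, along the tool's axes at that moment; what a row does not reach only later rows make up. A row lasts 1/8 s, in which the tool goes at most 62.5 mm and 10.7 degrees, less where a joint would pass 70% of its speed; a pose out of reach is approached as far as the arm can. A call with a gripper value outside its range is refused whole. OPENING is the finger opening in mm, from 0 to 91.2, set as the call begins (- or left out, the last holds). The fingers move at their own pace and stop on an object; FORCE is the grip in N (left out, the last holds). Time passes only in rows, so rows that repeat a pose let the fingers close. It gives the time, the measured TCP pose, the force, the opening and the grip force at its end, in the units of the state.
- robot.sense(): the state, without advancing time (a new reading comes with each control period).
- robot.get_image(name): name is "scene" or "top" or "wrist"; returns a dict with "color" (400x640x3 uint8, red, green, blue), "fx", "fy", "cx", "cy" (pixels), "dist_coeffs" ([k1, k2, p1, p2, k3] as OpenCV has them; the pictures are not rectified), "pose" (4x4, takes a point from camera to world coordinates); the wrist camera has in their place "mount" (4x4, takes a point from camera to tool coordinates, whose origin is the TCP and whose axes are the flange's). Camera axes: x right, y down, z forward; pixel columns grow to the right and rows downward; lengths in m; the calibration is good to about 2 mm. A picture is of the moment at which its call begins: read the wrist's pose just before it. There is no depth.
- robot.sign_off(): hands the job in; it is judged then, once.
The state is a dict: "t": time; "joint_positions": joint angles; "joint_vel": joint speeds; "joint_efforts": joint torques, N m; "tool_pos": TCP position; "ee_rot": TCP orientation; "contact_force": force on the tool from outside, world axes, zero at the start; "moment": the same for the moment, N m; "gripper_width": opening from 0.0 (shut) to 1.0 (fully open); "grip_force": force on a finger pad.
Only numpy, scipy, OpenCV 4.12 (cv2) and the standard library are available. Lean on these libraries where they do the work, as an engineer would, in place of code of your own. Each camera call takes 0.05 s, during which the arm holds its last target. There are 200 camera calls.

### The job

Take the thick plain roller out of the sheet pan, lay it square across the bed of the bench gauge between the anvil and the sliding jaw (open the jaw first), and slide the jaw shut until the roller's steel body bears on the anvil and the brass spring plunger is pushed about halfway in. Close it gently, never driving the plunger fully in, leave the jaw and roller like that, and leave the other rollers and everything else on the table where they are.

Things in the scene. Friction and masses are not known exactly. Their poses are not given: they have to be found in the camera images.
- gauge: bench gauge, grey base plate 280 x 140 x 20 mm fixed to the table (it is elsewhere, and turned, in each start; it may stand left or right). Origin under the plate's centre, +x along the slide towards the anvil, +y across it, z up. The bed is the plate's top, z = 20 mm
- bed (a point): point on the bed (20 mm over the table) at the foot of the anvil's measuring face, in the middle of its width: 90 mm along gauge +x from the gauge's origin. Axes as the gauge's; the space between the jaws lies on its -x side
- anvil: fixed steel jaw of the gauge: 40 mm wide (y), 45 mm tall over the bed, flat measuring face looking to gauge -x; origin at the same point as point bed. The block is 30 mm thick behind the face
- jaw (a joint): sliding steel jaw: value = gap in m from the anvil's face to the tip of the plunger when fully out (0 to 0.150); grows as the jaw is drawn towards gauge -x. Starts at 0.012 to 0.038, too narrow for the roller. Slides stiffly (about 10 N), stays where left. Its block is 40 mm wide (y), 40 mm long (x), 38 mm tall over the bed
- jaw_tab (a point): grip point on the black tab standing on the sliding jaw: tab 24 mm (gauge x) by 20 mm (gauge y), from 38 to 80 mm over the bed; the point is on its axis, 64 mm over the bed. Pinch it across gauge y, from above. It lies 38 mm + the joint jaw value from the anvil's face. Axes as the gauge's
- plunger (a joint): brass spring plunger, 24 mm across, standing 18 mm out of the jaw's front towards the anvil, axis 25 mm over the bed: value is how far it is pushed in, 0 (as at start) to 0.015 m (fully in). Spring: 2 N to start, then 0.5 N per mm, less than the jaw's drag, so it stays pressed when the jaw is let go. With the roller on the anvil, pushed in = 0.044 - jaw value
- plunger_tip (a point): centre of the plunger's flat front face, moves with it
- roller: THE ROLLER TO GAUGE: smooth steel cylinder 44 mm in diameter, 90 mm long, between two white square end blocks 50 x 50 x 14 mm; 118 mm over all, along its own y. Lies on its blocks' flats, axis 25 mm up. 0.3 to 0.6 kg. Origin under its centre. One of three rollers side by side, about 95 mm apart, in any order in the sheet pan. Anvil and jaw (40 mm wide) fit between its end blocks
- roller_mid (a point): centre of the roller, on the cylinder's axis, axes as the roller's
- pan: aluminium sheet pan 220 x 320 mm, rim 22 mm tall, floor and walls 3 mm thick, fixed; origin under its centre, 320 mm along its y. The rollers lie side by side along its y, their own length along its x
- thin_roller: decoy roller, same white end blocks and length, but its steel body is only 28 mm thick; lies in the sheet pan. Bystander
- ridged_roller: decoy roller, same white end blocks and length, but its body is a 28 mm shaft with five separate 44 mm discs; lies in the sheet pan. Bystander
- oil_bottle: clear bottle 54 mm across, 190 mm tall with its cap, standing between the gauge and the sheet pan; origin under its centre. Bystander
- brush: black-handled brush 190 mm long, under 60 mm wide and 30 mm high, lying beside the gauge, along its x. Bystander
- shaker_cup: open steel cup, 72 mm across, 85 mm tall, on the table between the gauge and the sheet pan, nearer the robot than the bottle; origin under its centre. Bystander
- spice_jar: jar 64 mm across, 100 mm tall, beyond the gauge and pan; origin under its centre. Bystander
- spatula: spatula 250 mm long lying flat on the table beyond the gauge or pan. Bystander
- small_pan: open steel pan 110 x 170 x 65 mm, beyond the gauge or pan; origin under its centre. Bystander
Things that resemble listed ones, but are neither listed nor needed, are in the scene too. What is shaped like the roller but orange or purple is not meant.

How it is judged:
By the outcome, as a careful person would: the job done as asked, in the order asked, and still so for the second after the job is handed in, with the robot touching nothing.
It also fails if it takes over 72 s, if anything falls off the work surface, if the arm or the gripper's body presses on something with over 40 N, if the wrist force passes 120 N, or if a joint passes its speed limit or range.

## Working session

There is one attempt and no reset: what is moved stays moved. The work goes in short steps, Python scripts to look and compute and a shell command to move; the robot and the scene stay as the last step left them, time stands still between calls to the robot, and variables do not carry over. Pictures are saved under pics/ and viewed, at most 10 in all, crops included, and the job is handed in when it is done.

```bash
mkdir -p pics; cat > h.py <<'E'
import numpy as np, cv2, json
from rig import robot
from scipy.spatial.transform import Rotation as R
def grab(n):
    s=robot.sense(); im=robot.get_image(n)
    if n=="wrist":
        T=np.eye(4);T[:3,:3]=R.from_euler('xyz',s['ee_rot'],degrees=True).as_matrix();T[:3,3]=s['tool_pos']
        im['pose']=T@np.array(im['mount'])
    return im
def K(im): return np.array([[im['fx'],0,im['cx']],[0,im['fy'],im['cy']],[0,0,1.]])
def ray(im,px,z):
    px=np.array(px,float).reshape(-1,1,2)
    u=cv2.undistortPoints(px,K(im),np.array(im['dist_coeffs'])).reshape(-1,2)
    P=np.array(im['pose']); d=np.c_[u,np.ones(len(u))]@P[:3,:3].T; o=P[:3,3]
    return o+d*((z-o[2])/d[:,2])[:,None]
def proj(im,p):
    P=np.linalg.inv(np.array(im['pose']))
    return cv2.projectPoints(np.array(p,float).reshape(-1,1,3),cv2.Rodrigues(P[:3,:3])[0],P[:3,3],K(im),np.array(im['dist_coeffs']))[0].reshape(-1,2)
def save(im,f): cv2.imwrite(f,im['color'][:,:,::-1])
E
python3 - <<'E'
from h import *
import pickle
for n in("top","scene"):
    im=grab(n); save(im,f"pics/{n}0.png"); pickle.dump(im,open(n+"0.pkl","wb")); print(n,np.round(im['pose'],3).tolist())
print(robot.sense())
E
```

```text
top [[0.102, -0.975, 0.2, 0.365], [-0.995, -0.101, 0.017, -0.083], [0.003, -0.2, -0.98, 1.137], [0.0, 0.0, 0.0, 1.0]]
scene [[-0.667, 0.382, -0.64, 1.296], [0.745, 0.356, -0.564, 0.572], [0.012, -0.853, -0.522, 0.709], [0.0, 0.0, 0.0, 1.0]]
{'t': 0.1, 'joint_positions': array([-7.47895738e+01,  2.17350125e+01,  9.93923641e+01, -2.52440382e-04,
        5.89290096e+01, -1.90635236e+00]), 'joint_vel': array([ 0.02128656, -0.08398889, -0.08126388,  0.05752804, -0.01396192,
       -0.10790802]), 'joint_efforts': array([ 2.40160707e-04, -7.65039468e+01, -4.35292590e+01,  6.52541080e-02,
        3.98498727e-02,  7.62186176e-06]), 'tool_pos': array([ 0.20593369, -0.66861383,  0.18015907]), 'ee_rot': array([-1.79943638e+02, -1.65976563e-03,  1.71169081e+01]), 'contact_force': array([-0.95235345, -0.22209373,  1.02651107]), 'moment': array([-0.02729931,  0.01995889, -0.02949797]), 'grip_force': 0.0, 'gripper_width': 0.9968320793379138}
```

View pics/top0.png

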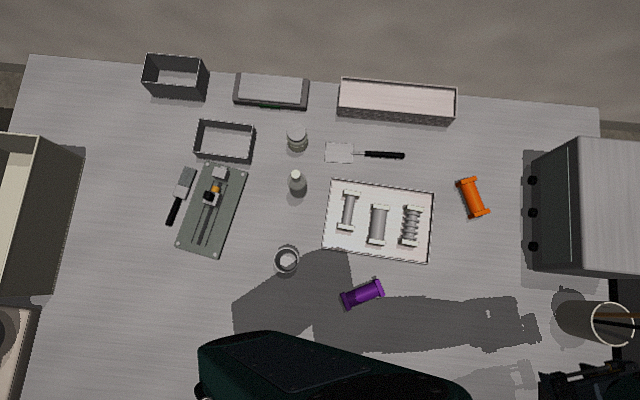

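View pics/scene0.png

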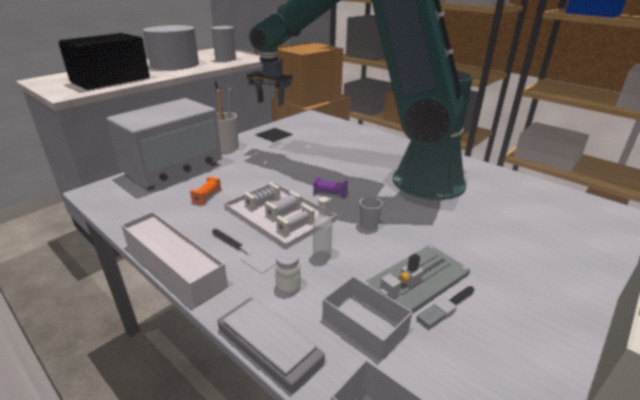

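Top view: candidates are thin roller (348,210), thick plain (379,224), ridged (411,227), orange (473,197) and purple (362,293). I choose (379,224). The gauge is at (212,210), anvil end up, tab at about (210,195). Next, a close crop of both.

```bash
python3 - <<'E'
from h import *
import pickle
im=pickle.load(open("top0.pkl","rb"));c=im['color'][:,:,::-1]
a=cv2.resize(c[155:265,165:255],None,fx=5,fy=5,interpolation=cv2.INTER_CUBIC)
b=cv2.resize(c[175:265,320:440],None,fx=5,fy=5,interpolation=cv2.INTER_CUBIC)
b=cv2.resize(b,(350,262)); b=cv2.copyMakeBorder(b,0,a.shape[0]-262,0,0,cv2.BORDER_CONSTANT)
cv2.imwrite("pics/crop0.png",np.hstack([a,b])); print(a.shape)
# gauge plate mask: greenish grey
hsv=cv2.cvtColor(c,cv2.COLOR_BGR2HSV)
print(c[225,200],c[240,195],c[200,235],c[215,260],c[207,340],c[224,379])
E
```

```text
(550, 450, 3)
[103 107 103] [ 95 103 100] [ 95 101  99] [149 149 152] [188 192 192] [156 159 160]
```

View pics/crop0.png

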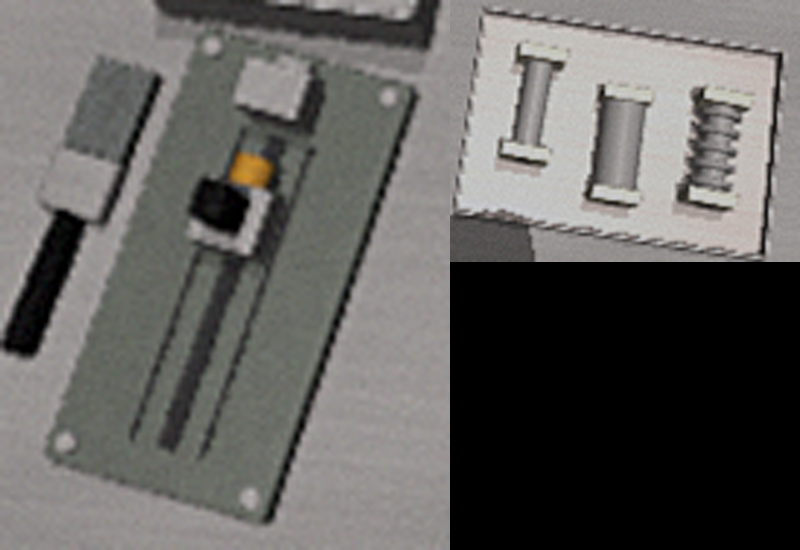

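The crop shows the thick plain roller in the middle of the pan, between the thin and ridged ones, so the choice holds. Next I measure both from the top view.

```bash
python3 - <<'E'
from h import *
import pickle
im=pickle.load(open("top0.pkl","rb"));c=im['color'][:,:,::-1].astype(int)
m=((c[:,:,1]-c[:,:,2]>=2)&(c.max(2)<125)&(c.max(2)>70)).astype(np.uint8)
m[:155]=0;m[265:]=0;m[:,:170]=0;m[:,255:]=0
m=cv2.morphologyEx(cv2.medianBlur(m,3),cv2.MORPH_CLOSE,np.ones((7,7)))
cs=max(cv2.findContours(m,0,2)[0],key=cv2.contourArea); 
P=ray(im,cs.reshape(-1,2),.02)[:,:2].astype(np.float32)
r=cv2.minAreaRect(P); print("plate",r)
# hole marks in crop coords
h=np.array([[211,46],[389,97],[65,442],[250,497]])/5+[165,155]
H=ray(im,h,.02)[:,:2]; print("holes",H.round(4).tolist(),H.mean(0), H[0]-H[2],H[1]-H[3])
d=(H[0]-H[2])+(H[1]-H[3]);g=np.degrees(np.arctan2(d[1],d[0]));print("gauge yaw",g)
s=2.917
q=lambda x,y:[320+(x-450)/s,175+y/s]
# roller end blocks tops (z=.053), scale 350/120
B=ray(im,[q(630,92),q(613,196)],.05);print("blocks",B,np.degrees(np.arctan2(*(B[0]-B[1])[1::-1])))
print("mid",B.mean(0))
hsv=cv2.cvtColor(im['color'],cv2.COLOR_RGB2HSV)
t=(hsv[:,:,2]<35).astype(np.uint8); t[:185]=0;t[208:]=0;t[:,:200]=0;t[:,218:]=0
ys,xs=np.nonzero(t);print("tab px",xs.mean(),ys.mean(),len(xs),ray(im,[[xs.mean(),ys.mean()]],.085))
E
```

```text
plate ((0.5429859757423401, 0.27744972705841064), (0.19106832146644592, 0.27776557207107544), 79.3527603149414)
holes [[0.6744, 0.2844], [0.6533, 0.1699], [0.4228, 0.3314], [0.4019, 0.217]] [0.53810802 0.25064998] [ 0.25162927 -0.04697763] [ 0.25142766 -0.04715848]
gauge yaw -10.599071976688995
blocks [[ 0.59021558 -0.25955271  0.05      ]
 [ 0.48328991 -0.24974362  0.05      ]] -5.24149538234604
mid [ 0.53675274 -0.25464816  0.05      ]
tab px 208.67816091954023 196.13793103448276 87 [[0.56225764 0.24351142 0.085     ]]
```

```bash
cat > go.py <<'E'
import sys
from h import *
# go.py x y z yaw : prints shift in handwheel units
def go(x,y,z,yaw):
    s=robot.sense(); Rm=R.from_euler('xyz',s['ee_rot'],degrees=True)
    d=Rm.inv().apply(np.array([x,y,z])-s['tool_pos'])/.03
    cur=s['ee_rot'][2]; t=-((yaw-cur+180)%360-180)/8
    print("units",d.round(3),"turn",round(t,3),"j6 now",s['joint_positions'][5].round(1))
if __name__=="__main__": go(*map(float,sys.argv[1:]))
E
python3 go.py .51 -.25 .36 -5.2
python3 -c "
from h import *
print(np.round(robot.get_image('wrist')['mount'],3).tolist())"
```

```text
units [ 13.794 -10.359  -5.984] turn 2.79 j6 now -1.9
[[-0.0, -0.972, -0.236, 0.066], [1.0, -0.0, 0.0, 0.001], [-0.0, -0.236, 0.972, -0.204], [0.0, 0.0, 0.0, 1.0]]
```

```bash
python3 -m handwheel '[[[2,-1.5,-2,0.5],[4,-3,-4,1],[6,-4.5,-6,1.5],[7.5,-5.6,-6,2],[9,-6.8,-6,2.5],[10.5,-7.9,-6,2.8],[12,-9,-6,2.8],[13.8,-10.4,-6,2.8],[13.8,-10.4,-6,2.8],[13.8,-10.4,-6,2.8]]]' 91
python3 go.py .51 -.25 .36 -5.2
```

```text
t: 1.4
tool_pos: [0.5114, -0.2462, 0.3608]
ee_rot: [-180.0, -0.0, -5.1]
contact_force: [-1.0, -0.1, -0.4]
gripper_width: 0.999
grip_force: 0.0
units [-0.034  0.131  0.025] turn 0.017 j6 now 67.0
```

```bash
python3 -m handwheel '[[[0,0,0,0],[0,0,0,0]]]'; python3 - <<'E'
from h import *
import pickle
im=grab("wrist"); save(im,"pics/w1.png"); pickle.dump(im,open("w1.pkl","wb"))
print(proj(im,[[.59,-.26,.053],[.483,-.25,.053]]))
E
python3 go.py .555 .245 .36 -10.6
```

```text
t: 1.65
tool_pos: [0.5092, -0.2499, 0.3605]
ee_rot: [180.0, 0.0, -5.3]
contact_force: [-0.8, -0.2, -0.5]
gripper_width: 0.996
grip_force: 0.0
[[320.4576892   99.21477139]
 [320.42707854 176.39416454]]
units [ -0.023 -16.57    0.02 ] turn 0.654 j6 now 66.9
```

View pics/w1.png

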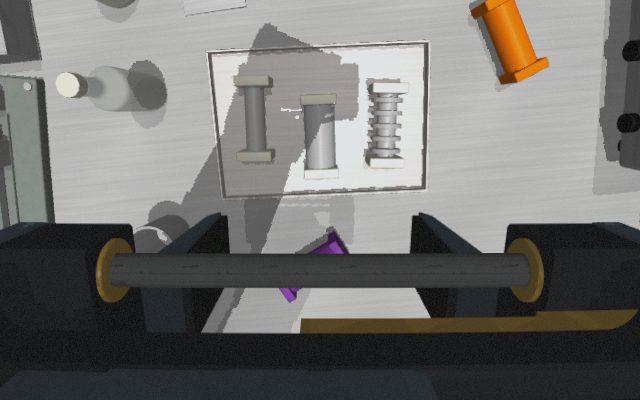

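The wrist view shows the thick roller in the pan's middle with its blocks at (319,99) and (322,173). The pan's front rim is at row 195. Now to the gauge.

```bash
python3 -m handwheel '[[[0,-2,0,0.3],[0,-4,0,0.6],[0,-6,0,0.65],[0,-8,0,0.65],[0,-10,0,0.65],[0,-12,0,0.65],[0,-14,0,0.65],[0,-15.8,0,0.65],[0,-16.6,0,0.65],[0,-16.6,0,0.65]]]'
python3 -m handwheel '[[[0,0,0,0],[0,0,0,0]]]'; python3 - <<'E'
from h import *
import pickle
w=pickle.load(open("w1.pkl","rb"))
B=ray(w,[[319,99],[322,173]],.053);print(B,np.degrees(np.arctan2(*(B[0]-B[1])[1::-1])))
im=grab("wrist"); save(im,"pics/w2.png"); pickle.dump(im,open("w2.pkl","wb"))
E
```

```text
t: 2.95
tool_pos: [0.5559, 0.2469, 0.3604]
ee_rot: [180.0, 0.0, -10.4]
contact_force: [0.3, -0.5, -0.3]
gripper_width: 0.999
grip_force: 0.0
t: 3.2
tool_pos: [0.5559, 0.2455, 0.3609]
ee_rot: [180.0, -0.0, -10.6]
contact_force: [-0.6, 0.1, -0.2]
gripper_width: 0.996
grip_force: 0.0
[[ 0.5904712  -0.25803596  0.053     ]
 [ 0.48770966 -0.25270503  0.053     ]] -2.9696555834948657
```

View pics/w2.png

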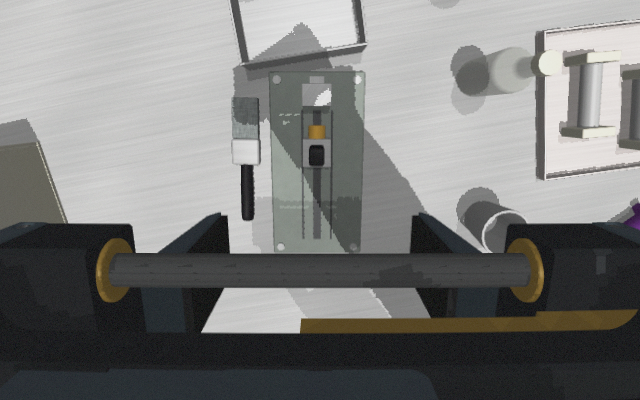

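The wrist view shows the plate's hole marks at (276,80), (359,79), (281,247) and (355,247). The anvil is at (316,95), plunger at (317,131) and tab at (317,155).

```bash
python3 - <<'E'
from h import *
import pickle
im=pickle.load(open("w2.pkl","rb")); g=im['color'].max(2).astype(float)
h=[]
for x,y in [(276,80),(359,79),(281,247),(355,247)]:
    p=g[y-6:y+7,x-6:x+7]; w=np.clip(p-(np.median(p)+np.percentile(p,99))/2,0,None); yy,xx=np.mgrid[y-6:y+7,x-6:x+7]
    n,l,st,ce=cv2.connectedComponentsWithStats((w>0).astype(np.uint8)); k=l==1+np.argmax(st[1:,4])
    h.append([(w*xx*k).sum()/(w*k).sum(),(w*yy*k).sum()/(w*k).sum()])
print(np.round(h,1).tolist())
H=ray(im,h,.02)[:,:2];print(H.round(4).tolist(),H.mean(0))
d=H[0]-H[2]+H[1]-H[3];e=H[0]-H[1]+H[2]-H[3];print(np.linalg.norm(H[0]-H[2]),np.linalg.norm(H[1]-H[3]),np.linalg.norm(H[0]-H[1]),np.linalg.norm(H[2]-H[3]),np.degrees([np.arctan2(d[1],d[0]),np.arctan2(e[1],e[0])-np.pi/2]))
hsv=cv2.cvtColor(im['color'],cv2.COLOR_RGB2HSV)
t=(hsv[:,:,2]<32).astype(np.uint8)[140:175,300:335]; ys,xs=np.nonzero(t); print("tab box",xs.min()+300,xs.max()+300,ys.min()+140,ys.max()+140)
E
```

```text
[[276.0, 79.1], [357.6, 79.5], [280.3, 246.4], [360.9, 247.1]]
[[0.6763, 0.2858], [0.6541, 0.1699], [0.4237, 0.3332], [0.3987, 0.2059]] [0.53819866 0.24868763]
0.2570448829189425 0.25788799785848493 0.11798151018616453 0.12969104191872138 [ -9.32658928 -11.00062289]
tab box 309 322 146 164
```

```bash
python3 - <<'E'
from h import *
import pickle
im=pickle.load(open("w2.pkl","rb"))
u=np.array([.983,-.184]);v=np.array([.184,.983]);A=np.array([.5385,.251])+.09*u;print("A",A)
for p in ([315.5,155],[315.5,146],[315.5,164.5]):
    q=ray(im,[p],.1)[0,:2]; print(q,(q-A)@u,(q-A)@v)
for j in(.022,.026,.03):
    c=A-u*(.038+j)
    print(j,proj(im,[[*(c+a*.012*u+b*.01*v),.1] for a,b in((1,1),(1,-1),(-1,-1),(-1,1))]).round(1).tolist())
# plunger tip row: j from plunger colour
hsv=cv2.cvtColor(im['color'],cv2.COLOR_RGB2HSV);m=(cv2.inRange(hsv,(8,120,80),(30,255,255))>0);m[:110]=0;m[150:]=0;m[:,:300]=0;m[:,335:]=0
ys,xs=np.nonzero(m);print("pl",xs.min(),xs.max(),ys.min(),ys.max())
q=ray(im,[[317,ys.min()-.5]],.057)[0,:2];print((q-A)@u,(q-A)@v)
E
```

```text
A [0.62697 0.23444]
[0.56697959 0.24755448] -0.06138363424751095 0.0018533018576160356
[0.5783306  0.24540701] -0.04983046221534616 0.0018309189887035608
[0.55486099 0.24984745] -0.07371813069147 0.0018774668269206571
0.022 [[309.1, 144.6], [324.7, 144.6], [324.7, 163.2], [309.2, 163.2]]
0.026 [[309.1, 147.7], [324.7, 147.7], [324.7, 166.3], [309.2, 166.3]]
0.03 [[309.2, 150.8], [324.7, 150.8], [324.6, 169.3], [309.3, 169.3]]
pl 309 324 125 138
-0.024288061661607286 0.00013955323086736884
```

```bash
python3 go.py .5662 .2458 .070 -10.6; python3 go.py .5662 .2458 .12 -10.6
```

```text
units [ 0.337 -0.064  9.698] turn 0.005 j6 now 122.2
units [ 0.337 -0.064  8.031] turn 0.005 j6 now 122.2
```

```bash
python3 -m handwheel '[[[0.34,-0.05,1.8,0],[0.34,-0.05,3.6,0],[0.34,-0.05,5.4,0],[0.34,-0.05,7.2,0],[0.34,-0.05,8.4,0],[0.34,-0.05,9.2,0],[0.34,-0.05,9.7,0],[0.34,-0.05,9.7,0],[0.34,-0.05,9.7,0]]]' 50
python3 -m handwheel '[[[0,0,0,0],[0,0,0,0],[0,0,0,0],[0,0,0,0],[0,0,0,0]]]' 10 25; python3 go.py .5662 .2458 .070 -10.6
```

```text
t: 4.38
tool_pos: [0.5667, 0.2467, 0.0709]
ee_rot: [-180.0, -0.1, -10.5]
contact_force: [-0.2, 0.4, -0.2]
gripper_width: 0.548
grip_force: 0.0
t: 5.0
tool_pos: [0.566, 0.2466, 0.0698]
ee_rot: [-180.0, -0.0, -10.5]
contact_force: [0.2, 1.0, -0.1]
gripper_width: 0.107
grip_force: 0.0
units [ 0.011  0.024 -0.008] turn 0.015 j6 now 121.9
```

The fingers closed past 20 mm with no grip force, so I look.

```bash
python3 - <<'E'
from h import *
import pickle
im=grab("scene"); pickle.dump(im,open("s2.pkl","wb"))
p=proj(im,[[.566,.2466,.07]])[0].astype(int);print(p, robot.sense()['gripper_width'],robot.sense()['grip_force'])
c=im['color'][p[1]-70:p[1]+50,p[0]-75:p[0]+75,::-1]
a=cv2.resize(c,None,fx=4,fy=4,interpolation=cv2.INTER_CUBIC)
cv2.imwrite("pics/s2.png",a)
E
```

```text
[412 264] 0.10739673503777869 0.0
```

View pics/s2.png

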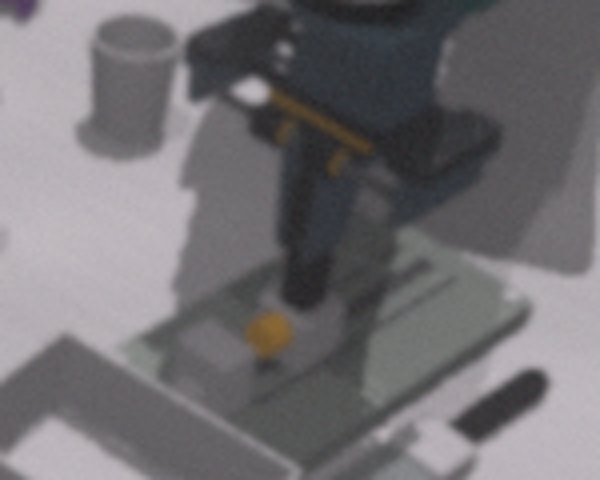

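```bash
python3 -m handwheel '[[[0,0,0,0],[0,0,0,0],[0,0,0,0]]]' 0 25; python3 - <<'E'
from h import *
im=grab("wrist");save(im,"pics/w3.png")
u=np.array([.983,-.184]);v=np.array([.184,.983]);A=np.array([.62697,.23444])
print(proj(im,[[*(A-.0618*u),.1],[*(A-.0618*u+.01*v),.1],[*robot.sense()['tool_pos']]]))
E
```

```text
t: 5.42
tool_pos: [0.566, 0.2465, 0.0697]
ee_rot: [180.0, 0.0, -10.5]
contact_force: [0.2, 0.1, 0.3]
gripper_width: 0.008
grip_force: 0.0
[[319.02720928 243.02417113]
 [299.4485446  242.98358193]
 [317.89857191 225.32827184]]
```

View pics/w3.png

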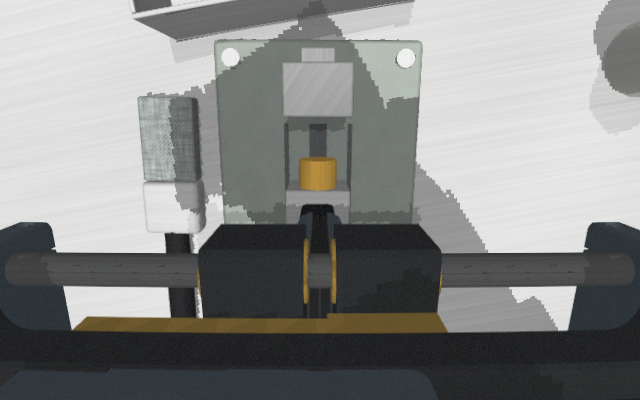

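```bash
python3 - <<'E'
from h import *
im=grab("wrist")
u=np.array([.983,-.184]);v=np.array([.184,.983]);A=np.array([.62697,.23444])
f=lambda n,p,z:print(n,[((q[:2]-A)@u).round(4) for q in ray(im,[p],z)],[((q[:2]-A)@v).round(4) for q in ray(im,[p],z)])
f("hole L",[230,57],.02);f("hole R",[405,58],.02);f("anvil top front L",[284,116],.065);f("anvil top front R",[351,116],.065)
f("plunger tip top",[318,158],.057);f("jaw top front",[335,190],.058);f("jaw left",[287,195],.058);f("jaw right",[350,195],.058)
f("fing front",[318,206],.07)
E
```

```text
hole L [np.float64(0.039)] [np.float64(0.0595)]
hole R [np.float64(0.0386)] [np.float64(-0.057)]
anvil top front L [np.float64(0.001)] [np.float64(0.0199)]
anvil top front R [np.float64(0.0011)] [np.float64(-0.0179)]
plunger tip top [np.float64(-0.0238)] [np.float64(0.0007)]
jaw top front [np.float64(-0.0432)] [np.float64(-0.0097)]
jaw left [np.float64(-0.0464)] [np.float64(0.0197)]
jaw right [np.float64(-0.0464)] [np.float64(-0.019)]
fing front [np.float64(-0.0502)] [np.float64(0.0006)]
```

```bash
python3 - <<'E'
from h import *
import pickle
s0=pickle.load(open("scene0.pkl","rb"));s2=pickle.load(open("s2.pkl","rb"))
u=np.array([.983,-.184]);v=np.array([.184,.983]);A=np.array([.62697,.23444])
c=A-.0618*u
for z in np.arange(.04,.20,.006):
    p,q=proj(s2,[[*c,z],[*(c+.015*v),z]]); o=proj(s0,[[*c,z]])[0]
    g=lambda im,p:im['color'][int(round(p[1])),int(round(p[0]))].tolist()
    r=R.from_euler('z',17.1,degrees=True).apply([0,.050,0])
    f=proj(s0,[[.206+r[0],-.6686+r[1],.181+z-.07]])[0]
    print(round(z,3),p.round(),"s2",g(s2,p),"+15y",g(s2,q),"| before",g(s0,o),"| finger start",f.round(),g(s0,f))
E
```

```text
0.04 [410. 274.] s2 [109, 103, 99] +15y [92, 89, 92] | before [128, 118, 118] | finger start [281. 119.] [147, 136, 133]
0.046 [410. 272.] s2 [97, 94, 96] +15y [100, 96, 101] | before [103, 99, 100] | finger start [281. 117.] [106, 82, 65]
0.052 [411. 270.] s2 [53, 53, 54] +15y [93, 91, 92] | before [60, 56, 61] | finger start [281. 116.] [100, 74, 57]
0.058 [411. 268.] s2 [45, 46, 44] +15y [79, 74, 79] | before [55, 56, 58] | finger start [281. 115.] [102, 79, 57]
0.064 [411. 266.] s2 [42, 41, 45] +15y [71, 69, 71] | before [55, 51, 55] | finger start [281. 113.] [102, 74, 57]
0.07 [412. 265.] s2 [45, 41, 46] +15y [46, 45, 45] | before [55, 52, 55] | finger start [281. 112.] [103, 77, 57]
0.076 [412. 263.] s2 [45, 42, 45] +15y [44, 39, 43] | before [57, 55, 58] | finger start [281. 111.] [101, 76, 56]
0.082 [412. 261.] s2 [46, 42, 45] +15y [43, 43, 43] | before [52, 53, 54] | finger start [281. 109.] [100, 71, 57]
0.088 [413. 259.] s2 [49, 51, 52] +15y [41, 42, 42] | before [53, 52, 56] | finger start [281. 108.] [103, 77, 60]
0.094 [413. 257.] s2 [57, 58, 64] +15y [47, 45, 46] | be
[... 1338 characters left out ...]
0.166 [417. 234.] s2 [44, 43, 44] +15y [59, 55, 54] | before [175, 170, 176] | finger start [280.  89.] [49, 52, 53]
0.172 [418. 232.] s2 [48, 49, 50] +15y [64, 62, 63] | before [171, 167, 173] | finger start [280.  88.] [51, 51, 56]
0.178 [418. 230.] s2 [50, 47, 51] +15y [72, 65, 54] | before [176, 172, 177] | finger start [280.  86.] [52, 49, 44]
0.184 [418. 228.] s2 [50, 47, 49] +15y [57, 51, 44] | before [175, 170, 175] | finger start [280.  85.] [51, 47, 45]
0.19 [419. 225.] s2 [79, 66, 43] +15y [81, 67, 44] | before [148, 143, 148] | finger start [280.  83.] [47, 47, 48]
0.196 [419. 223.] s2 [53, 49, 42] +15y [53, 45, 39] | before [115, 111, 114] | finger start [280.  82.] [45, 45, 46]
```

```bash
python3 - <<'E'
from h import *
import pickle
im=grab("wrist"); im['pose']=np.array(im['mount']); print(im['fx'])
for z in (0,-.01,-.02,-.03,-.04):
    print(z,proj(im,[[.016,.0456,z],[.016,-.0456,z],[.016,0,z]]).round().tolist())
s=robot.sense();print(s['tool_pos'],s['joint_positions'])
E
```

```text
360.65389658772966
0 [[396.0, 199.0], [240.0, 199.0], [318.0, 199.0]]
-0.01 [[400.0, 203.0], [236.0, 203.0], [318.0, 203.0]]
-0.02 [[404.0, 208.0], [232.0, 208.0], [318.0, 208.0]]
-0.03 [[408.0, 213.0], [227.0, 213.0], [318.0, 213.0]]
-0.04 [[413.0, 219.0], [222.0, 219.0], [318.0, 219.0]]
[0.56600862 0.24656851 0.06974894] [ 2.13764633e+01  2.30521220e+01  1.11504886e+02 -2.46243330e-04
  4.54422706e+01  1.21856471e+02]
```

Both the wrist geometry (open tip corners at rows 213) and the scene colours put the real finger tips about 30 mm behind the stated TCP, so they shut just above the tab. I reopen, go lower with the fingers outside the jaw block, and close again.

```bash
python3 -m handwheel '[[[0,0,0,0],[0,0,0,0],[0,0,0,0],[0,0,0,0]]]' 60; python3 -m handwheel '[[[0,0,0.3,0],[0,0,0.6,0],[0,0,0.8,0],[0,0,0.8,0],[0,0,0.8,0]]]'; python3 -m handwheel '[[[0,0,0,0],[0,0,0,0],[0,0,0,0],[0,0,0,0],[0,0,0,0]]]' 10 25
```

```text
t: 6.08
tool_pos: [0.566, 0.2466, 0.0697]
ee_rot: [-180.0, -0.0, -10.5]
contact_force: [0.2, 0.0, 0.9]
gripper_width: 0.411
grip_force: 0.0
t: 6.7
tool_pos: [0.5661, 0.2466, 0.0458]
ee_rot: [-180.0, -0.0, -10.5]
contact_force: [0.3, -0.4, 0.4]
gripper_width: 0.659
grip_force: 0.0
t: 7.32
tool_pos: [0.5663, 0.2478, 0.0458]
ee_rot: [-179.9, -0.0, -10.5]
contact_force: [1.0, 15.0, -4.7]
gripper_width: 0.218
grip_force: 25.0
```

Gripped at 19.9 mm, which is the tab. Now I draw the jaw back about 106 mm.

```bash
python3 -m handwheel '[[[-0.3,-0.04,0,0],[-0.7,-0.04,0,0],[-1.1,-0.04,0,0],[-1.5,-0.04,0,0],[-1.9,-0.04,0,0],[-2.3,-0.04,0,0],[-2.7,-0.04,0,0],[-3.1,-0.04,0,0],[-3.5,-0.04,0,0],[-3.5,-0.04,0,0]]]'; python3 -m handwheel '[[[0,0,0,0],[0,0,0,0],[0,0,0,0],[0,0,0,0]]]' 50;python3 -m handwheel '[[[0,0,-1.5,0],[0,0,-3.5,0],[0,0,-5.5,0],[0,0,-7.5,0],[0,0,-9.5,0],[0,0,-9.5,0],[0,0,-9.5,0]]]';python3 - <<'E'
from h import *
im=grab("wrist");save(im,"pics/w4.png")
hsv=cv2.cvtColor(im['color'],cv2.COLOR_RGB2HSV);m=(cv2.inRange(hsv,(8,120,80),(30,255,255))>0);m[215:]=0;m[:,:290]=0;m[:,350:]=0
u=np.array([.983,-.184]);v=np.array([.184,.983]);A=np.array([.62697,.23444])
ys,xs=np.nonzero(m);print("pl",xs.min(),xs.max(),ys.min(),ys.max())
q=ray(im,[[xs.mean(),ys.min()-.5]],.057)[0,:2];print("jaw",-(q-A)@u,(q-A)@v)
E
```

```text
t: 8.57
tool_pos: [0.463, 0.2673, 0.0459]
ee_rot: [-179.9, -0.0, -10.5]
contact_force: [-0.2, 5.5, -3.5]
gripper_width: 0.216
grip_force: 25.0
t: 9.07
tool_pos: [0.463, 0.2668, 0.0457]
ee_rot: [180.0, 0.0, -10.5]
contact_force: [0.2, 0.1, -0.3]
gripper_width: 0.55
grip_force: 0.0
t: 9.95
tool_pos: [0.4627, 0.2666, 0.3301]
ee_rot: [180.0, 0.0, -10.5]
contact_force: [0.3, 0.0, -0.4]
gripper_width: 0.545
grip_force: 0.0
pl 311 327 133 147
jaw 0.12909464204762183 0.0008670667919178477
```

```bash
python3 go.py .525 -.255 .25 -4;python3 go.py .525 -.255 .33 -4
```

```text
units [ 5.218 16.71   2.658] turn -0.81 j6 now 127.9
units [ 5.2140e+00  1.6713e+01 -9.0000e-03] turn -0.81 j6 now 127.9
```

```bash
python3 -m handwheel '[[[0.6,1.9,0,-0.3],[1.2,3.8,0,-0.6],[1.8,5.7,0,-0.8],[2.4,7.6,0,-0.8],[3,9.5,0,-0.8],[3.6,11.4,0,-0.8],[4.2,13.3,0,-0.8],[4.8,15.2,0.9,-0.8],[5.2,16.7,1.8,-0.8],[5.2,16.7,2.65,-0.8]]]' 80;python3 -m handwheel '[[[0,0,0,0],[0,0,0,0],[0,0,0,0]]]'; python3 - <<'E'
from h import *
import pickle
im=grab("wrist");save(im,"pics/w5.png");pickle.dump(im,open("w5.pkl","wb"))
E
```

```text
t: 11.25
tool_pos: [0.5242, -0.2565, 0.2481]
ee_rot: [-179.9, 0.2, -4.3]
contact_force: [-0.7, 1.3, -0.5]
gripper_width: 0.879
grip_force: 0.0
t: 11.62
tool_pos: [0.5258, -0.2539, 0.2523]
ee_rot: [180.0, -0.1, -4.0]
contact_force: [0.0, 0.3, -0.1]
gripper_width: 0.878
grip_force: 0.0
```

View pics/w5.png

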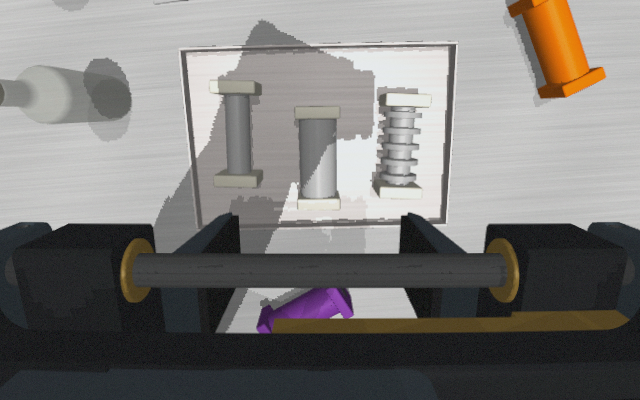

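Wrist view: the thick roller's block tops are centred at about (317.5,112.5) and (319,201.5). It is clear of its neighbours at (237,·) and (400,·).

```bash
python3 - <<'E'
from h import *
import pickle
im=pickle.load(open("w5.pkl","rb"))
B=ray(im,[[317.5,112.5],[319,201.5]],.053);print(B,np.linalg.norm(B[0]-B[1]),np.degrees(np.arctan2(*(B[0]-B[1])[1::-1])),B.mean(0))
C=ray(im,[[340,112],[295,112],[297,201],[341,201]],.053);print(C, np.linalg.norm(C[0]-C[1]))
E
python3 go.py .5385 -.2555 .09 -4.6
```

```text
[[ 0.59007335 -0.25746376  0.053     ]
 [ 0.49019197 -0.2520266   0.053     ]] 0.10002925724629816 -3.11588832445498 [ 0.54013266 -0.25474518  0.053     ]
[[ 0.58888835 -0.28196384  0.053     ]
 [ 0.59234906 -0.23304283  0.053     ]
 [ 0.49257613 -0.22678084  0.053     ]
 [ 0.48899165 -0.2773588   0.053     ]] 0.049043272034049214
units [0.421 0.02  5.409] turn 0.07 j6 now 66.0
```

```bash
python3 -m handwheel '[[[0.42,0.02,1.8,-0.09],[0.42,0.02,3.6,-0.09],[0.42,0.02,5,-0.09],[0.42,0.02,6.4,-0.09],[0.42,0.02,7,-0.09],[0.42,0.02,7,-0.09],[0.42,0.02,7,-0.09]]]' 66; python3 go.py .5385 -.2548 -.015 -3.3
```

```text
t: 12.55
tool_pos: [0.5389, -0.2562, 0.0429]
ee_rot: [179.9, -0.1, -3.4]
contact_force: [-0.2, -0.2, 0.6]
gripper_width: 0.724
grip_force: 0.0
units [-0.019 -0.047  1.93 ] turn -0.007 j6 now 65.7
```

```bash
python3 -m handwheel '[[[0,-0.04,0.4,0],[0,-0.04,0.8,0],[0,-0.04,1.2,0],[0,-0.04,1.5,0],[0,-0.04,1.7,0],[0,-0.04,1.9,0],[0,-0.04,1.9,0]]]'; python3 -m handwheel '[[[0,0,0,0],[0,0,0,0],[0,0,0,0],[0,0,0,0],[0,0,0,0]]]' 30 30
```

```text
t: 13.42
tool_pos: [0.5376, -0.2544, -0.0161]
ee_rot: [-180.0, 0.0, -3.4]
contact_force: [-1.1, -0.9, 0.4]
gripper_width: 0.723
grip_force: 0.0
t: 14.05
tool_pos: [0.538, -0.2545, -0.0155]
ee_rot: [-180.0, -0.0, -3.4]
contact_force: [-1.4, 2.6, 5.8]
gripper_width: 0.48
grip_force: 30.0
```

Gripped at 43.8 mm, the thick body. Lift and check.

```bash
python3 -m handwheel '[[[0,0,-0.3,0],[0,0,-0.7,0],[0,0,-1.5,0],[0,0,-3,0],[0,0,-5,0],[0,0,-7,0],[0,0,-9,0],[0,0,-11,0],[0,0,-11,0],[0,0,-11,0]]]'; python3 go.py .578 .2446 .315 79.4
```

```text
t: 15.3
tool_pos: [0.5371, -0.2542, 0.3135]
ee_rot: [-180.0, 0.1, -3.4]
contact_force: [0.4, -0.1, -4.8]
gripper_width: 0.478
grip_force: 30.0
units [  0.386 -16.677  -0.046] turn -10.345 j6 now 65.8
```

```bash
python3 -m handwheel '[[[0.05,-1.7,0,-1.1],[0.1,-3.4,0,-2.2],[0.15,-5.1,0,-3.3],[0.2,-6.8,0,-4.4],[0.25,-8.5,0,-5.5],[0.3,-10.2,0,-6.6],[0.35,-11.9,0,-7.7],[0.39,-13.6,0,-8.8],[0.39,-15.3,0,-9.9],[0.39,-16.7,0,-10.35]]]'; python3 -m handwheel '[[[0,0,0,0],[0,0,0,0],[0,0,0,0]]]'; python3 go.py .578 .2446 .03 79.4
```

```text
t: 16.55
tool_pos: [0.5776, 0.2465, 0.3116]
ee_rot: [-179.8, 0.1, 79.7]
contact_force: [0.8, 0.4, -3.9]
gripper_width: 0.479
grip_force: 30.0
t: 16.92
tool_pos: [0.5786, 0.244, 0.3135]
ee_rot: [-179.9, 0.0, 79.4]
contact_force: [0.4, 0.0, -4.5]
gripper_width: 0.477
grip_force: 30.0
units [ 0.024 -0.013  9.449] turn -0.004 j6 now 31.4
```

```bash
python3 -m handwheel '[[[0.02,0,1.8,0],[0.02,0,3.6,0],[0.02,0,5.4,0],[0.02,0,7,0],[0.02,0,8.2,0],[0.02,0,9,0],[0.02,0,9.4,0],[0.02,0,9.4,0],[0.02,0,9.4,0]]]'; python3 -m handwheel '[[[0,0,0.2,0],[0,0,0.4,0],[0,0,0.6,0],[0,0,0.75,0],[0,0,0.85,0],[0,0,0.92,0],[0,0,0.92,0]]]'; python3 go.py .578 .2446 .0015 79.4
```

```text
t: 18.05
tool_pos: [0.5798, 0.2457, 0.0334]
ee_rot: [179.9, -0.0, 79.4]
contact_force: [-0.2, 0.2, -3.9]
gripper_width: 0.477
grip_force: 30.0
t: 18.92
tool_pos: [0.5789, 0.2455, 0.0045]
ee_rot: [-180.0, 0.0, 79.4]
contact_force: [0.6, 0.1, -3.4]
gripper_width: 0.475
grip_force: 30.0
units [-0.037 -0.025  0.101] turn 0.005 j6 now 31.4
```

```bash
python3 -m handwheel '[[[0,0,0.05,0],[0,0,0.08,0],[0,0,0.11,0],[0,0,0.11,0]]]'
```

```text
t: 19.42
tool_pos: [0.579, 0.2456, 0.0015]
ee_rot: [-180.0, 0.0, 79.4]
contact_force: [-1.4, -0.6, 0.7]
gripper_width: 0.479
grip_force: 30.0
```

The load has come off, so it is seated. Release and rise.

```bash
python3 -m handwheel '[[[0,0,0,0],[0,0,0,0],[0,0,0,0],[0,0,0,0]]]' 55; python3 -m handwheel '[[[0,0,-0.5,0],[0,0,-1.2,0],[0,0,-2.5,0],[0,0,-4.5,0],[0,0,-6.5,0],[0,0,-8.5,0],[0,0,-10,0],[0,0,-10,0]]]'; python3 go.py .463 .2666 .30 -10.6
```

```text
t: 19.92
tool_pos: [0.5791, 0.2456, 0.0014]
ee_rot: [180.0, -0.0, 79.4]
contact_force: [-0.3, 0.3, -0.5]
gripper_width: 0.6
grip_force: 0.0
t: 20.92
tool_pos: [0.5805, 0.2462, 0.3072]
ee_rot: [179.6, -0.2, 79.4]
contact_force: [0.3, -0.1, -0.0]
gripper_width: 0.6
grip_force: 0.0
units [-0.049 -3.977  0.213] turn 11.255 j6 now 31.4
```

```bash
python3 -m handwheel '[[[0,-0.5,0,1.3],[0,-1,0,2.6],[0,-1.5,0,3.9],[0,-2,0,5.2],[0,-2.5,0,6.5],[0,-3,0,7.8],[0,-3.5,0,9.1],[0,-3.98,0,10.4],[-0.05,-3.98,0,11.25],[-0.05,-3.98,0,11.25]]]'; python3 -m handwheel '[[[0,0,0,0],[0,0,0,0],[0,0,0,0]]]' 60; python3 - <<'E'
from h import *
import pickle
im=grab("wrist");save(im,"pics/w6.png");pickle.dump(im,open("w6.pkl","wb"))
E
python3 go.py .463 .2672 .0458 -10.6
```

```text
t: 22.18
tool_pos: [0.4608, 0.2657, 0.3013]
ee_rot: [180.0, 0.0, -10.5]
contact_force: [-0.1, 0.9, 1.1]
gripper_width: 0.606
grip_force: 0.0
t: 22.55
tool_pos: [0.4614, 0.2659, 0.3013]
ee_rot: [180.0, 0.0, -10.5]
contact_force: [0.3, 0.3, -0.4]
gripper_width: 0.66
grip_force: 0.0
units [ 0.046 -0.051  8.516] turn 0.008 j6 now 128.0
```

View pics/w6.png

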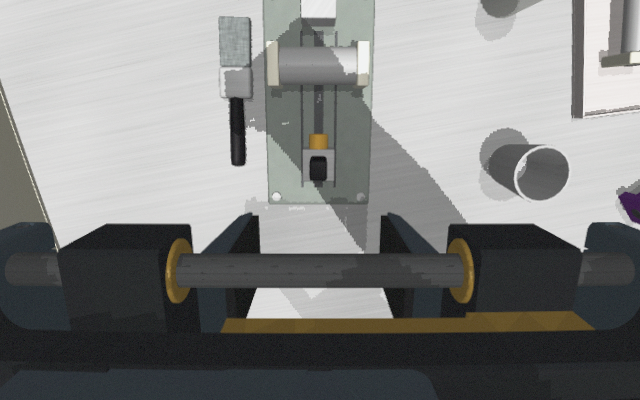

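The roller lies square across the bed, with blocks at (272,64) and (363,64). It is centred with the jaw tab at (318,167) and the plunger at (318,141). I grip the tab and close most of the way.

```bash
python3 -m handwheel '[[[0.05,-0.05,1.8,0],[0.05,-0.05,3.6,0],[0.05,-0.05,5.4,0],[0.05,-0.05,7,0],[0.05,-0.05,8,0],[0.05,-0.05,8.5,0],[0.05,-0.05,8.5,0],[0.05,-0.05,8.5,0]]]' 50; python3 -m handwheel '[[[0,0,0,0],[0,0,0,0],[0,0,0,0],[0,0,0,0],[0,0,0,0]]]' 10 30; python3 go.py .5492 .2501 .0458 -10.6
```

```text
t: 23.6
tool_pos: [0.4639, 0.2676, 0.0475]
ee_rot: [-179.9, -0.1, -10.6]
contact_force: [0.3, -0.2, -0.0]
gripper_width: 0.547
grip_force: 0.0
t: 24.22
tool_pos: [0.4632, 0.2673, 0.0466]
ee_rot: [-180.0, -0.0, -10.6]
contact_force: [-1.5, -0.2, 5.5]
gripper_width: 0.218
grip_force: 30.0
units [2.923 0.037 0.026] turn 0.004 j6 now 128.0
```

```bash
python3 -m handwheel '[[[0.2,0,0,0],[0.4,0,0,0],[0.6,0,0,0],[0.8,0,0,0],[1.0,0,0,0],[1.2,0,0,0],[1.35,0,0,0],[1.5,0,0,0],[1.65,0,0,0],[1.8,0,0,0]]]'; python3 -m handwheel '[[[0.1,0,0,0],[0.2,0,0,0],[0.3,0,0,0],[0.4,0,0,0],[0.5,0,0,0],[0.6,0,0,0],[0.7,0,0,0],[0.8,0,0,0],[0.88,0,0,0],[0.88,0,0,0]]]'; python3 - <<'E'
from h import *
import pickle
im=grab("wrist");save(im,"pics/w7.png");pickle.dump(im,open("w7.pkl","wb"))
u=np.array([.983,-.184]);A=np.array([.62697,.23444]);p=robot.sense()['tool_pos'][:2]
print("j by TCP",-(p-A)@u-.038)
E
```

```text
t: 25.48
tool_pos: [0.5153, 0.2574, 0.0465]
ee_rot: [180.0, 0.1, -10.6]
contact_force: [-10.2, 3.3, 12.9]
gripper_width: 0.219
grip_force: 30.0
t: 26.72
tool_pos: [0.5411, 0.2526, 0.0466]
ee_rot: [180.0, 0.1, -10.6]
contact_force: [-10.2, 2.2, 11.7]
gripper_width: 0.212
grip_force: 30.0
j by TCP 0.04972213463971984
```

View pics/w7.png

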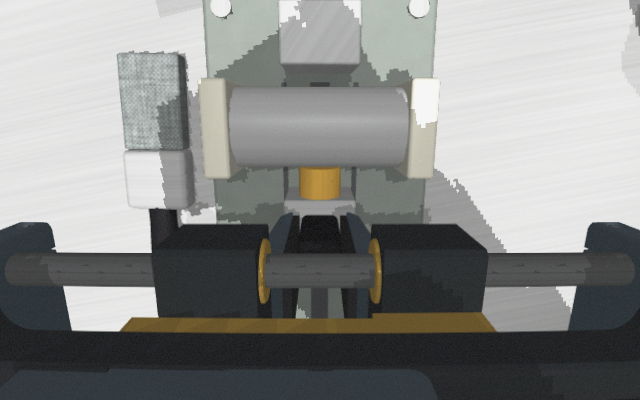

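The wrist view shows the roller square against the plunger (rows 165–198). A gap still remains to the anvil face (row 64), and the roller's far edge is at row 87.

```bash
cat > edge.py <<'E'
from h import *
def report(im):
    u=np.array([.983,-.184]);A=np.array([.62697,.23444])
    c=cv2.GaussianBlur(im['color'],(3,3),0).astype(float)
    hsv=cv2.cvtColor(im['color'],cv2.COLOR_RGB2HSV);m=(cv2.inRange(hsv,(8,120,80),(30,255,255))>0);m[210:]=0;m[:,:300]=0;m[:,340:]=0
    ys,xs=np.nonzero(m); k=[np.nonzero(m[:,x])[0] for x in range(312,328)]
    top=np.median([a.min() for a in k if len(a)])-.5; bot=np.median([a.max() for a in k if len(a)])+.5
    along=lambda r,z:((ray(im,[[319,r]],z)[0,:2]-A)@u*1000).round(1)
    print("plunger rows",top,bot,"jaw front(z.057)",along(bot,.057),"mm; roller occl edge at top",along(top,.057))
    r=c[:, 285:295].mean(1).mean(1); print("col 285-295:",r[55:100].round().astype(int).tolist())
    s=robot.sense();print("j by TCP",-(s['tool_pos'][:2]-A)@u-.038,"F",s['contact_force'].round(1),"anvil row64",along(64,.065),"roller row87 z.045",along(87,.045))
if __name__=="__main__": report(grab("wrist"))
E
python3 edge.py
```

```text
plunger rows 166.5 199.5 jaw front(z.057) -69.3 mm; roller occl edge at top -51.0
col 285-295: [174, 174, 174, 174, 174, 173, 168, 153, 131, 110, 97, 92, 92, 92, 93, 93, 93, 93, 94, 95, 96, 97, 97, 96, 94, 94, 94, 92, 90, 89, 90, 99, 115, 127, 131, 134, 136, 138, 140, 143, 145, 146, 147, 149, 149]
j by TCP 0.04972945623480574 F [-10.5   2.6  12.9] anvil row64 0.7 roller row87 z.045 -8.9
```

The top plunger row stays fixed in the hand view until the roller meets the anvil, then drops about 1.8 rows per mm pushed in. I step in and track it.

```bash
python3 -m handwheel '[[[0.05,0,0,0],[0.1,0,0,0],[0.15,0,0,0],[0.15,0,0,0]]]' >/dev/null; python3 edge.py; python3 -m handwheel '[[[0.05,0,0,0],[0.1,0,0,0],[0.1,0,0,0]]]'>/dev/null; python3 edge.py
```

```text
plunger rows 166.5 199.5 jaw front(z.057) -64.9 mm; roller occl edge at top -46.6
col 285-295: [174, 174, 174, 174, 173, 173, 173, 173, 173, 173, 173, 173, 173, 172, 173, 170, 157, 137, 115, 99, 93, 93, 93, 93, 93, 94, 95, 96, 97, 97, 96, 102, 116, 126, 132, 135, 136, 138, 141, 143, 145, 146, 147, 148, 149]
j by TCP 0.0453354647998419 F [-12.3   2.   14.4] anvil row64 5.1 roller row87 z.045 -4.6
plunger rows 167.5 199.5 jaw front(z.057) -62.0 mm; roller occl edge at top -44.1
col 285-295: [173, 173, 173, 173, 173, 173, 173, 173, 173, 173, 173, 173, 173, 173, 173, 172, 172, 172, 172, 172, 172, 170, 163, 145, 122, 102, 94, 92, 92, 93, 94, 97, 104, 115, 126, 133, 135, 137, 139, 142, 144, 145, 146, 147, 148]
j by TCP 0.04236951859338733 F [-10.3   1.7  13.6] anvil row64 8.0 roller row87 z.045 -1.6
```

```bash
python3 -m handwheel '[[[0.04,0,0,0],[0.08,0,0,0],[0.12,0,0,0],[0.16,0,0,0],[0.16,0,0,0],[0.16,0,0,0]]]' >/dev/null; python3 edge.py
```

```text
plunger rows 171.5 199.5 jaw front(z.057) -57.3 mm; roller occl edge at top -41.7
col 285-295: [173, 172, 172, 172, 172, 171, 171, 171, 172, 172, 172, 172, 172, 172, 172, 172, 172, 172, 173, 173, 172, 172, 172, 171, 171, 170, 170, 170, 170, 170, 170, 168, 159, 140, 116, 98, 95, 101, 108, 113, 121, 131, 136, 139, 142]
j by TCP 0.037754271408205246 F [-12.2   2.3  14.3] anvil row64 12.7 roller row87 z.045 3.1
```

```bash
python3 - <<'E'
from h import *
import pickle
u=np.array([.983,-.184]);A=np.array([.62697,.23444])
for nm,im in (("w7",pickle.load(open("w7.pkl","rb"))),("now",grab("wrist"))):
    al=lambda r,z:((ray(im,[[319,r]],z)[0,:2]-A)@u*1000).round(1)
    c=im['color'][:,316:323].astype(float).mean(1)
    print(nm,"rows 155-205 R-B:",(c[155:206,0]-c[155:206,2]).round().astype(int).tolist())
    print("  R:",c[155:206,0].round().astype(int).tolist())
    print("  col319 rows 58-125:",c[58:126].mean(1).round().astype(int).tolist())
    print({r:(al(r,.065),al(r,.045)) for r in (64,88.5,91,95)})
E
```

```text
w7 rows 155-205 R-B: [0, -1, 0, 1, 0, 1, 0, 0, 0, 0, -1, 23, 67, 78, 97, 118, 122, 121, 120, 121, 120, 121, 122, 120, 120, 119, 119, 120, 121, 120, 120, 119, 121, 121, 121, 121, 119, 119, 120, 121, 119, 120, 119, 120, 94, 27, 0, 0, 0, 0, 0]
  R: [131, 130, 129, 126, 124, 123, 122, 117, 113, 107, 102, 107, 120, 124, 149, 181, 188, 185, 185, 186, 186, 185, 186, 185, 184, 185, 186, 185, 186, 185, 185, 185, 185, 186, 185, 185, 184, 184, 183, 183, 184, 184, 183, 183, 167, 142, 146, 152, 154, 154, 153]
  col319 rows 58-125: [174, 172, 172, 170, 157, 137, 107, 92, 92, 91, 90, 90, 91, 90, 90, 91, 93, 93, 93, 93, 92, 93, 93, 93, 72, 63, 63, 64, 72, 121, 125, 132, 135, 137, 138, 140, 145, 145, 146, 147, 148, 150, 150, 151, 152, 154, 153, 152, 153, 153, 154, 154, 156, 157, 158, 159, 161, 163, 167, 169, 172, 174, 174, 173, 173, 171, 168, 167]
{64: (np.float64(0.7), np.float64(3.0)), 88.5: (np.float64(-10.8), np.float64(-9.7)), 91: (np.float64(-12.0), np.float64(-11.1)), 95: (np.float64(-14.0), np.float64(-13.2))}
now rows 155-205 R-B: [-1, -1, 0, 0, -1, -1, 1, 0, -1, -1, -1, 0, 0, -1, -1, -2, 22
[... 248 characters left out ...]
, 120, 124, 145, 178, 188, 184, 186, 184, 185, 185, 185, 186, 185, 185, 185, 185, 185, 185, 185, 184, 185, 184, 185, 184, 184, 184, 183, 164, 138, 146, 151, 154, 154, 154]
  col319 rows 58-125: [179, 178, 177, 177, 175, 174, 174, 173, 173, 172, 171, 171, 170, 170, 170, 171, 171, 170, 170, 171, 171, 170, 170, 170, 170, 170, 169, 169, 168, 162, 145, 123, 91, 92, 102, 110, 114, 127, 131, 136, 138, 142, 144, 146, 146, 148, 148, 150, 150, 151, 153, 154, 152, 153, 153, 154, 154, 155, 156, 157, 158, 159, 163, 165, 168, 170, 170, 174]
{64: (np.float64(12.7), np.float64(15.0)), 88.5: (np.float64(1.1), np.float64(2.2)), 91: (np.float64(-0.1), np.float64(0.9)), 95: (np.float64(-2.0), np.float64(-1.2))}
```

```bash
cat > tip.py <<'E'
from h import *
im=grab("wrist");s=robot.sense();u=np.array([.983,-.184]);A=np.array([.62697,.23444])
c=im['color'][:,312:326].astype(float).mean(1);d=c[150:206,0]-c[150:206,2]
i=np.argmax(d>60);r=c[:,0];t=150+i
while r[t]<150:t+=1
t=t-1+(150-r[t-1])/(r[t]-r[t-1])
print("tip row %.2f (w7 169.0)"%t,"j_TCP %.4f"%(-(s['tool_pos'][:2]-A)@u-.038),s['contact_force'].round(1))
E
python3 tip.py; python3 -m handwheel '[[[0.03,0,0,0],[0.06,0,0,0],[0.09,0,0,0],[0.09,0,0,0],[0.09,0,0,0]]]' >/dev/null; python3 tip.py
```

```text
tip row 174.07 (w7 169.0) j_TCP 0.0378 [-12.9   2.5  14.2]
tip row 178.59 (w7 169.0) j_TCP 0.0353 [-14.1   2.8  14.6]
```

```bash
python3 -m handwheel '[[[0.03,0,0,0],[0.06,0,0,0],[0.06,0,0,0],[0.06,0,0,0]]]' >/dev/null; python3 tip.py; python3 - <<'E'
from h import *
import pickle
u=np.array([.983,-.184]);A=np.array([.62697,.23444])
w3=dict(pickle.load(open("w7.pkl","rb")));w3['color']=cv2.imread("pics/w3.png")[:,:,::-1]
T=np.eye(4);T[:3,:3]=R.from_euler('xyz',[180,0,-10.5],degrees=True).as_matrix();T[:3,3]=[.566,.2465,.0697];w3['pose']=T@np.array(w3['mount'])
for n,im in(("w3",w3),("w7",pickle.load(open("w7.pkl","rb"))),("now",grab("wrist"))):
    c=im['color'][:,312:326].astype(float).mean(1);r=c[:,0];d=r-c[:,2]
    k=np.nonzero(d[140:206]>60)[0]+140; t=k[0]
    while r[t]<150:t+=1
    t=t-1+(150-r[t-1])/(r[t]-r[t-1]); b=k[-1]+.5
    al=lambda q,z:((ray(im,[[319,q]],z)[0,:2]-A)@u*1000)
    print(n,round(t,1),b,"visible length",round(al(t,.057)-al(b,.057),2),"rows R",r[k[0]-3:k[0]+6].round())
E
```

```text
tip row 181.57 (w7 169.0) j_TCP 0.0336 [-14.1   3.9  16.7]
w3 160.9 189.5 visible length 17.64 rows R [ 73.  73.  90. 114. 121. 122. 123. 153. 182.]
w7 169.0 199.5 visible length 17.01 rows R [107. 102. 107. 121. 124. 150. 182. 185. 184.]
now 181.6 199.5 visible length 10.08 rows R [106. 103. 112. 125. 130. 165. 189. 184. 184.]
```

Visible plunger length is 10.1 mm against 17.6 mm when free, so it is about 7.5 mm in, which is halfway. Release and retreat.

```bash
python3 -m handwheel '[[[0,0,0,0],[0,0,0,0],[0,0,0,0],[0,0,0,0]]]' 50;python3 tip.py; python3 -m handwheel '[[[0,0,-0.5,0],[0,0,-1.2,0],[0,0,-2.5,0],[0,0,-4.5,0],[0,0,-6.5,0],[0,0,-8,0],[0,0,-8,0],[0,0,-8,0]]]'; python3 - <<'E'
from h import *
im=grab("wrist");save(im,"pics/w8.png")
u=np.array([.983,-.184]);v=np.array([.184,.983]);A=np.array([.62697,.23444])
hsv=cv2.cvtColor(im['color'],cv2.COLOR_RGB2HSV);m=(cv2.inRange(hsv,(8,120,80),(30,255,255))>0);m[205:]=0;m[:,:280]=0;m[:,360:]=0
ys,xs=np.nonzero(m);al=lambda q,z:((ray(im,[[319,q]],z)[0,:2]-A)@u*1000).round(1)
print("brass rows",ys.min(),ys.max(),"tip",al(ys.min()-.5,.057),"jaw front",al(ys.max()+.5,.057))
# white end blocks: left/right centre rows to check squareness
c=A+.001*v-.022*u
print("expected block centres px",proj(im,[[*(c+.052*v),.07],[*(c-.052*v),.07]]).round(1).tolist())
s=im['color'].astype(int); w=((s[:,:,0]-s[:,:,2])>12)&(s.min(2)>90)
n,l,st,ce=cv2.connectedComponentsWithStats(w.astype(np.uint8))
print([(a[:4].tolist(),a[4],q.round(1).tolist()) for a,q in zip(st[1:],ce[1:]) if a[4]>60 and a[1]<200])
E
```

```text
t: 30.48
tool_pos: [0.5587, 0.2493, 0.0463]
ee_rot: [180.0, 0.0, -10.6]
contact_force: [0.4, 0.0, 0.5]
gripper_width: 0.548
grip_force: 0.0
tip row 184.63 (w7 169.0) j_TCP 0.0319 [-0.7 -0.4  0.6]
t: 31.52
tool_pos: [0.5583, 0.2492, 0.2867]
ee_rot: [-180.0, -0.0, -10.6]
contact_force: [-0.1, -0.2, -0.7]
gripper_width: 0.547
grip_force: 0.0
brass rows 144 152 tip -42.2 jaw front -53.0
expected block centres px [[274.0, 126.8], [364.7, 126.8]]
[([268, 105, 12, 43], np.int32(486), [273.7, 125.5]), ([358, 105, 13, 43], np.int32(482), [364.0, 125.9]), ([0, 148, 28, 74], np.int32(185), [13.7, 188.4])]
```

The jaw stayed put (tip to jaw front 10.8 mm), and the end blocks are level at (273.7,125.5) and (364,125.9), so the roller is square. Handing in.

```bash
python3 -c "
from rig import robot
print(robot.sign_off())"
```

```text
the job is handed in; nothing more can be done
None
```

The thick plain roller lies square on the gauge bed against the anvil, with the plunger pushed in about 7 to 7.5 mm of 15 by image measurement (the arm's own position reading suggested about 9 mm); the job was handed in with the gripper clear, after about 32 s of robot time.

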